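Drive the stuck end plug out of a roller core

ROBOT

A 6-joint arm with a two-finger parallel gripper is mounted at the origin on the work surface. World frame = base frame: x ahead of the robot, y to its left, z up, the work surface at z = 0. Lengths are in m, angles in rad, forces in N, time in s.
With the tool pointing down it reaches from about 0.275 to 0.725 m from the base axis. Payload 5.6 kg.
Tool frame: the origin (TCP) lies where the fingers leave the gripper's body, on its centre line; the fingertips stand 73 mm ahead of it and the grasp point (between the pads) lies 54 mm ahead of it; x points along the fingers, y is the direction in which the jaws open and shut, and the axes are right-handed (so a half turn about x gives the same grasp; the last joint's range is limited). The gripper opens to 85 mm and grips with 20 to 120 N. Pads are 22 mm wide; open, the fingers measure 114 mm over their backs; the gripper's body (76 mm by 85 mm) begins 54 mm behind the grasp point. The pads swing forward as they close: fully open they stand 13 mm farther back than shut.
Start: joints at [1.385, 0.255, 0.108, 0, -1.424, -0.285], TCP at [0.249, 0.49, 0.304] pointing down, gripper open.
Joint ranges: [-2.95, 2.95], [-1.21, 1.97], [-1.09, 1.5], [-2.87, 1.71], [-2.94, -0.07], [-3.05, 3.05]. Speed limits (rad/s): [2.57, 2.57, 3.14, 3.14, 3.14, 3.14].

INTERFACE

Orientations are given as a rotation vector (axis times angle).
In Python, from plant import arm gives the robot as it stands.
- The arm moves only by the tool drive_tool, never from a script. Its argument "targets" is a list of rows, each a list of 4 numbers: the shift along the tool's x, y, z in m, then the turn about the tool's x in rad. A call has 1 to 12 rows; each row shifts and turns the commanded pose from where the row before left it, along the tool's axes as they then stand; what a row does not reach is not made up. A row lasts 1/10 s, in which the tool goes at most 50 mm and 8.59 degrees, less where a joint would pass 70% of its speed; a pose out of reach is approached as far as the arm can. A call with a gripper value outside its range is refused whole. "claw" is the closure, from 0 (fully open) to 1 (shut), set as the call begins (left out, the last holds). The fingers move at their own pace and stop on an object; the grip force is fixed at half the most. Time passes only in rows, so rows that do not move let the fingers close. It gives the time, the measured TCP pose, the force and the opening at its end, in the units of the state.
- arm.state(): the state, without advancing time (a new reading comes with each control period).
- arm.capture(name): name is "scene" or "top" or "wrist"; returns a dict with "pixels" (480x640x3 uint8, red, green, blue), "intrinsics" (3x3 intrinsics, pixels), "k1" (the pictures are not rectified: a ray, as slopes to the right and down, at radius r is drawn at 1 + k1 r^2 times it, then the intrinsics apply), "world_to_cam" (4x4, takes a point from world to camera coordinates). Camera axes: x right, y up, looking along -z (the intrinsics and any distortion apply to the point x, -y, -z); pixel columns grow to the right and rows downward; lengths in m; the calibration is good to about 2 mm. A picture is of the moment at which its call begins. There is no depth.
- arm.hand_in(): hands the job in, once; it reports no verdict.
The state is a dict: "t": time; "joint_positions": joint angles; "joint_vel": joint speeds; "joint_efforts": joint torques, N m; "tcp_pos": TCP position; "tool_rot": TCP orientation; "force": force on the tool from outside, world axes, zero at the start; "moment": the same for the moment, N m; "finger_gap": finger opening in m.
Only numpy, scipy, OpenCV 4.12 (cv2) and the standard library are available. Lean on these libraries where they do the work, as an engineer would, in place of code of your own. Each camera call takes 0.05 s, during which the arm holds its last target. There are 200 camera calls.

TASK

An end plug is stuck inside the slotted roller core that is held in the bench fixture. Take the collared push rod from its rest, push it through the core so that the plug drops out of the far end into the catch tray, and carry on gently (keeping the push below 20 N all the way) until the rod's collar has pressed the sprung ring of the fixture's stop fully in. Then draw the rod out, lay it back in its own rest and let go, leaving the thick rod, the two tins, the glue pot and the eraser where they are.

Things in the scene. Friction and masses are not known exactly. Their poses are not given: they have to be found in the camera images.
- push_rod: Push rod, 0.2 kg: dark wooden grip 24 x 24 mm square, 80 mm long, then a steel collar 34 mm in diameter, then a steel shaft 17 mm in diameter. Origin: on the axis at the middle of the grip; +x along the axis to the tip. Collar from x = 40 to 46 mm, tip at x = 171 mm; z up. It lies level in its rest, grip free on both sides, to be taken from above.
- rest: Fixed wooden rest of the push rod, base 170 x 44 x 8 mm. Origin: on the table, z up. The rod lies along its x axis, tip to +x, rod origin 48 mm above the rest's origin. Two 12 mm thick notched posts: at x = -34 mm (under the grip's tail, notch floor 36 mm high) and x = 105 mm (under the shaft, 39.5 mm high); cheeks 10 mm high, 4 mm clear on either side.
- fixture: Fixed grey fixture holding a level aluminium roller core (tube, slot on top): bore 22 mm, outside 29 mm, 70 mm long. Origin: on the table below the core's middle, z up. Bore axis: along x, 60 mm up; near mouth x = -35 mm, far end +35 mm, push to +x. Base 84 mm wide, 12 mm thick, x = -90 to 35 mm; a bridge over the core is 101 mm high. A sprung bar clamps the plug.
- stop_ring (a joint): Sprung steel ring (38 mm outside, 25 mm hole) on the front of the sleeve-shaped stop round the near mouth. 0 = free, 0.006 (m) = fully in, hard stop; 3 N to start, 9 N at full travel, then rigid. The stop is hand-set: the free ring's front face is anywhere from x = -50 to -75 mm in the fixture's frame, unmeasured: feel for it with the collar.
- plug: Aluminium end plug, plain cylinder 21 mm in diameter, 26 mm long, about 50 g, stuck in the core within 10 mm of its middle; it slides with roughly 4 to 9 N of drag. Origin: its centre; x is its axis.
- catch_tray: Fixed grey open tray, 110 mm (x) by 100 mm (y), walls 26 mm high and 4 mm thick, just past the core's far end. Origin: centre of its underside, z up.
- thick_rod: Look-alike to leave alone: same wooden grip, but a 26 mm thick shaft and no collar, too thick for the core; it lies in a like rest, axis 48 mm up. The two rests may be swapped. Origin: on its axis at the middle of the grip.
- round_tin: Bystander: closed round white tin, 68 mm across, 30 mm high. Origin: centre of its underside.
- oblong_tin: Bystander: closed blue tin 85 x 50 x 22 mm. Origin: centre of its underside.
- glue_pot: Bystander: white pot 60 mm across, 75 mm high. Origin: centre of its underside.
- eraser: Bystander: flat white eraser block 40 x 18 x 13 mm. Origin: centre of its underside.
Mind the look-alikes: they are no part of the job. What is shaped like the rest but blue or orange is not meant.

How it is judged:
By the outcome, as a careful person would: the job done as asked, in the order asked, and still so for the second after the job is handed in, with the robot touching nothing.
It also fails if it takes over 72 s, if anything falls off the work surface, if the arm or the gripper's body presses on something with over 40 N, if the wrist force passes 120 N, or if a joint passes its speed limit or range.

## Working session

There is one attempt and no reset: what is moved stays moved. The work goes in short steps, Python scripts to look and compute and a tool call to move; the robot and the scene stay as the last step left them, time stands still between calls to the robot, and variables do not carry over. Pictures are saved under pics/ and viewed, about 8 in all and at most 12, crops included, and the job is handed in when it is done.

Besides the shell and the picture viewer there is one more tool, called after "Emit:" as name(argument=value, ...) on one line, values as JSON. drive_tool: Moves the arm, as the interface text tells. Its arguments: {"type":"object","properties":{"targets":{"type":"array","items":{"type":"array","items":{"type":"number"}}},"claw":{"type":"number"}},"required":["targets"]}

```bash
ls; mkdir -p pics
cat > h.py <<'E'
import numpy as np, cv2
from plant import arm
def cap(n,f=None):
    d=arm.capture(n)
    if f: cv2.imwrite('pics/'+f+'.png',d['pixels'][:,:,::-1])
    return d
def ray(d,u,v):
    K=np.array(d['intrinsics']);T=np.array(d['world_to_cam'])
    p=np.array([(u-K[0,2])/K[0,0],(v-K[1,2])/K[1,1]])
    q=p.copy()
    for _ in range(20): q=p/(1+d['k1']*(q@q))
    R=T[:3,:3];c=-R.T@T[:3,3]
    return c,R.T@np.array([q[0],-q[1],-1])
def onz(d,u,v,z):
    c,r=ray(d,u,v); return c+r*(z-c[2])/r[2]
def proj(d,P):
    K=np.array(d['intrinsics']);T=np.array(d['world_to_cam'])
    p=T[:3,:3]@np.array(P)+T[:3,3]; q=np.array([p[0],-p[1]])/-p[2]
    q=q*(1+d['k1']*(q@q)); return K[0,0]*q[0]+K[0,2],K[1,1]*q[1]+K[1,2]
E
python3 - <<'E'
from h import *
for n in ['scene','top']:
    d=cap(n,n+'0'); print(n,-np.array(d['world_to_cam'])[:3,:3].T@np.array(d['world_to_cam'])[:3,3],d['intrinsics'],d['k1'])
print(arm.state())
E
```

```text
pics
scene [0.91110569 0.30041911 0.98361064] [[478.63562929   0.         325.84804381]
 [  0.         478.63562929 237.1175472 ]
 [  0.           0.           1.        ]] -0.03878559798706265
top [ 0.30371991 -0.13525644  1.64947759] [[528.90005365   0.         324.02145205]
 [  0.         528.90005365 241.8043162 ]
 [  0.           0.           1.        ]] -0.09715632136179261
{'t': 0.1, 'joint_positions': array([ 1.38462799e+00,  2.55667132e-01,  1.07182086e-01, -4.20790221e-04,
       -1.42390423e+00, -2.84582108e-01]), 'joint_vel': array([ 0.0002743 , -0.00131754,  0.00263817,  0.00323169,  0.00169009,
        0.00069511]), 'joint_efforts': array([-2.71183992e-03, -3.87601626e+01,  2.38471055e+01,  5.37784651e+00,
       -3.80143407e-03,  4.02239468e-07]), 'tcp_pos': array([0.24926952, 0.48992637, 0.30311632]), 'tool_rot': array([-1.95943129,  0.47168129,  1.96011118]), 'force': array([ 0.49037795,  0.54260106, -0.10974842]), 'moment': array([-0.00412593, -0.01242278, -0.027211  ]), 'finger_gap': 0.08542511106296787}
```

View pics/scene0.png

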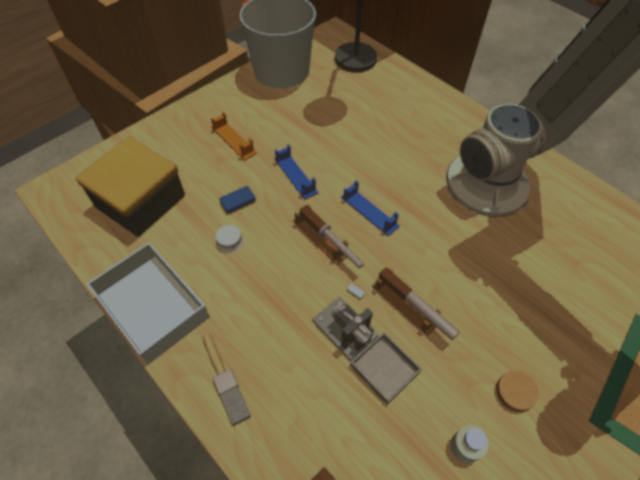

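View pics/top0.png

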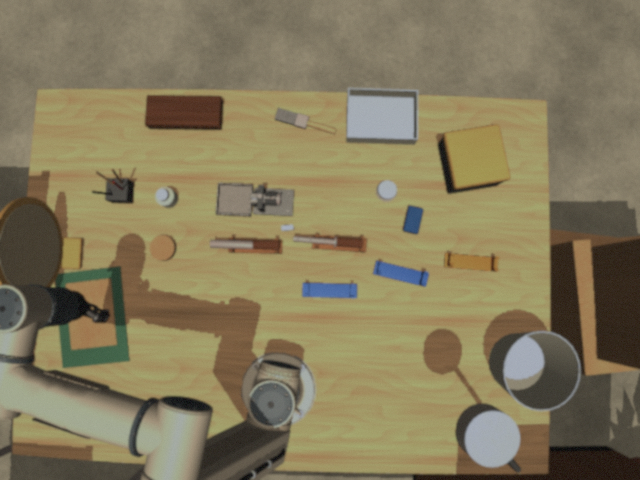

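The scene picture shows two dark-gripped rods: one at scene (330,238), top (330,242), and one at scene (417,302), top (245,245). The fixture is at scene (345,325), top (268,200), with the tray at top (235,199). Blue and orange rests are decoys. Things that could be taken for the push rod:
- **Rod A, top (330,242):** looks thin, with a light collar.
- **Rod B, top (245,245):** looks thick, with no collar.

I'll check both in one close crop.

Run:
```python
from h import *
s=cv2.imread('pics/scene0.png');t=cv2.imread('pics/top0.png')
a=cv2.resize(s[190:350,280:470],(712,600),interpolation=3)
b=cv2.resize(t[180:260,200:370],None,fx=4.4,fy=4.4,interpolation=3)
a=cv2.resize(s[195:345,285:465],(400,333),interpolation=3)
a=cv2.resize(s[200:345,285:465],None,fx=1.6,fy=1.6,interpolation=3)
im=np.zeros((600,800,3),np.uint8); im[:352,:748]=b[:352,:748]; 
im[360:360+a.shape[0],:a.shape[1]]=a
c=cv2.resize(s[200:280,290:370],(240,240),interpolation=3);im[360:600,300:540]=c
c=cv2.resize(s[265:345,375:465],(260,231),interpolation=3);im[360:591,540:800]=c
cv2.imwrite('pics/c1.png',im)
```

```text
(no output)
```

View pics/c1.png

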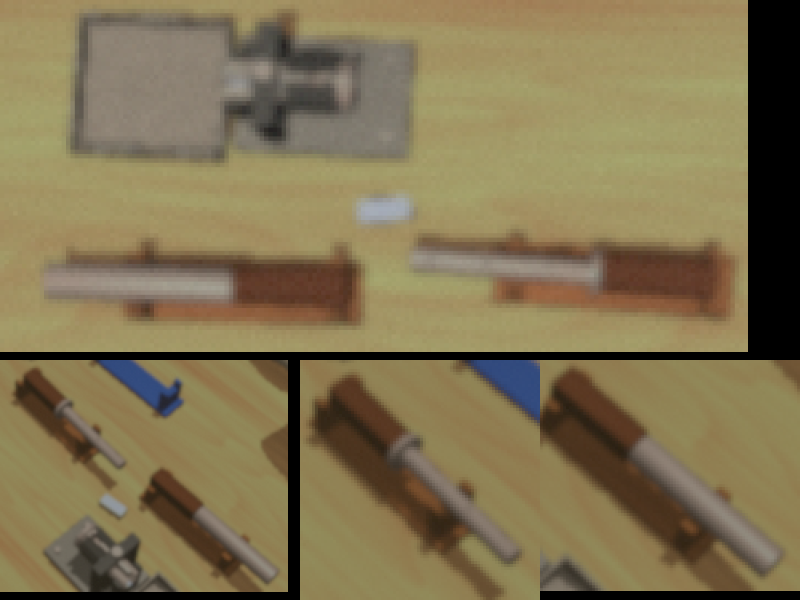

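Rod A (top 294–363, 239–242) has the collar and the thin shaft, so that is the push rod. Rod B has a thick shaft and no collar. Next, rough positions and the tool axes.

Run:
```python
from h import *
from scipy.spatial.transform import Rotation as R
d=cap('top')
f=lambda x,y,z: onz(d,x/4.4+200,y/4.4+180,z).round(4)
print('tip',f(412,258,.048),'tail',f(718,272,.048),'collar',f(598,268,.048))
print('base R corners',f(414,40,.012),f(411,157,.012),'tray L',f(80,14,.026),f(70,155,.026),'tray R',f(232,14,.026),f(224,160,.026))
print('sleeve right end',f(357,82,.06), 'coretop far',f(225,85,.06))
print('eraser',f(385,210,.01), 'thick', f(295,285,.048))
s=arm.state();M=R.from_rotvec(s['tool_rot']).as_matrix();print(M.round(3),s['tcp_pos'])
w=arm.capture('wrist');T=np.array(w['world_to_cam']);c=-T[:3,:3].T@T[:3,3]
print('wristcam in tool',M.T@(c-s['tcp_pos']),M.T@T[:3,:3].T,w['intrinsics'],w['k1'])
```

```text
tip [ 0.459  -0.0378  0.048 ] tail [ 0.4551 -0.2497  0.048 ] collar [ 0.4556 -0.1666  0.048 ]
base R corners [ 0.6189 -0.0318  0.012 ] [ 0.5345 -0.0325  0.012 ] tray L [0.6289 0.2059 0.026 ] [0.5275 0.208  0.026 ] tray R [0.6316 0.0973 0.026 ] [0.5268 0.0985 0.026 ]
sleeve right end [0.5791 0.0036 0.06  ] coretop far [0.5746 0.0951 0.06  ]
eraser [ 0.4963 -0.0152  0.01  ] thick [0.438  0.0425 0.048 ]
[[-0.001 -0.454 -0.891]
 [-0.001 -0.891  0.454]
 [-1.     0.001 -0.   ]] [0.24932566 0.48995233 0.30319401]
wristcam in tool [-0.06840906  0.00145833 -0.07692583] [[-4.64294623e-04  2.98048539e-01 -9.54550603e-01]
 [ 9.99999752e-01 -3.66563307e-04 -6.00856744e-04]
 [-5.28987700e-04 -9.54550645e-01 -2.98048295e-01]] [[408.17109111   0.         311.22210461]
 [  0.         408.17109111 242.29871447]
 [  0.           0.           1.        ]] -0.05489732054094162
```

Emit:
drive_tool(targets=[[0,0,0,0.15],[0,0,0,0.15],[0,0,0,0.15],[0,0,0,0.15],[0,0,0,0.15],[0,0,0,0.15],[0,0,0,0.15],[0,0,0,0.05]], claw=0)

```text
t: 1.0
tcp_pos: [0.2494, 0.4901, 0.3036]
tool_rot: [-1.206, 1.212, 1.206]
force: [0.2, -0.1, 0.2]
finger_gap: 0.0854
```

Emit:
drive_tool(targets=[[0,-0.014,-0.04,0],[0,-0.014,-0.04,0],[0,-0.014,-0.04,0],[0,-0.014,-0.04,0],[0,-0.014,-0.04,0],[0,-0.014,-0.04,0],[0,-0.014,-0.04,0],[0,-0.014,-0.04,0],[0,-0.014,-0.04,0],[0,-0.014,-0.04,0],[0,-0.014,-0.04,0],[0,-0.014,-0.04,0]])

```text
t: 2.2
tcp_pos: [0.4175, 0.0084, 0.304]
tool_rot: [-1.209, 1.209, 1.209]
force: [1.0, 1.5, -0.0]
finger_gap: 0.0855
```

Emit:
drive_tool(targets=[[0,-0.01,-0.04,0],[0,-0.01,-0.04,0],[0,-0.01,-0.04,0],[0,-0.009,-0.04,0],[0,0,-0.04,0],[0,0,0,0],[0,0,0,0],[0,0,0,0]])

```text
t: 3.0
tcp_pos: [0.4564, -0.1893, 0.3038]
tool_rot: [-1.209, 1.209, 1.21]
force: [0.2, 0.8, -0.4]
finger_gap: 0.0853
```

Run:
```python
from h import *
from scipy.spatial.transform import Rotation as R
w=cap('wrist','w1'); s=arm.state(); print(s['t'],s['tcp_pos'],s['force'],s['joint_positions'],R.from_rotvec(s['tool_rot']).as_matrix().round(4))
```

```text
3.05 [ 0.45645433 -0.18898618  0.30396201] [0.43857625 0.06352534 0.8249113 ] [-7.48414943e-02  1.43802708e-01 -3.18108168e-02 -2.55026301e-04
 -1.39498080e+00  7.60248979e-02] [[ 2.0e-04 -1.0e+00 -1.1e-03]
 [ 2.0e-04 -1.1e-03  1.0e+00]
 [-1.0e+00 -2.0e-04  2.0e-04]]
```

View pics/w1.png

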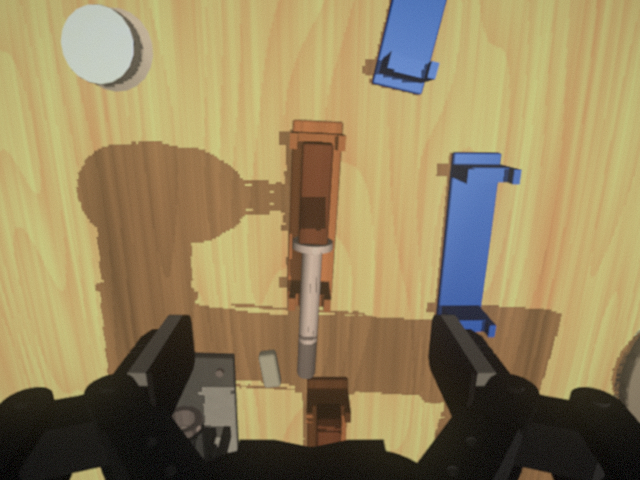

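The wrist view shows rod A below the tool: tail at (316,142), collar at (313,245), tip at (306,377). Its own brown rest is beneath it, and part of the fixture is at lower left (205,400). Next I'll measure its edges precisely.

Run:
```python
from h import *
w=cap('wrist'); g=cv2.GaussianBlur(cv2.cvtColor(w['pixels'],cv2.COLOR_RGB2GRAY),(3,3),0).astype(int)
h=cv2.cvtColor(w['pixels'],cv2.COLOR_RGB2HSV)
for r in (155,165,185,247,265,300,325,350): print(r,g[r,288:345:1].tolist() if r in(165,247,325) else '', )
print('col316',g[130:150,316].tolist(),'col313',g[235:258,313].tolist(),'col306',g[365:390,306].tolist())
for r in range(150,232,8)	:
    l=np.gradient(g[r,285:345].astype(float)); print('grip',r,285+np.argsort(l)[:2],285+np.argsort(-l)[:2])
for r in range(256,380,10)	:
    l=np.gradient(g[r,290:335].astype(float)); print('shaft',r,290+np.argsort(l)[:2],290+np.argsort(-l)[:2])
```

```text
155 
165 [109, 105, 99, 89, 80, 78, 79, 81, 81, 81, 80, 78, 73, 69, 70, 75, 82, 86, 88, 88, 89, 88, 88, 89, 89, 89, 89, 89, 90, 91, 91, 90, 89, 89, 88, 88, 88, 88, 87, 87, 87, 86, 84, 86, 97, 112, 122, 124, 123, 121, 118, 121, 139, 161, 175, 178, 178]
185 
247 [119, 109, 110, 106, 95, 91, 99, 110, 120, 128, 134, 139, 145, 151, 154, 156, 160, 162, 162, 160, 159, 160, 160, 162, 165, 167, 167, 167, 167, 166, 166, 166, 164, 163, 162, 161, 160, 160, 161, 159, 153, 145, 136, 125, 118, 120, 135, 158, 174, 181, 181, 181, 184, 184, 183, 181, 177]
265 
300 
325 [108, 109, 112, 114, 114, 113, 113, 112, 112, 109, 103, 100, 109, 124, 139, 150, 159, 166, 170, 173, 174, 175, 175, 174, 172, 167, 160, 149, 136, 123, 118, 121, 125, 125, 123, 120, 117, 116, 116, 117, 115, 112, 110, 109, 109, 109, 110, 109, 112, 115, 118, 119, 117, 115, 115, 116, 117]
350 
col316 [125, 115, 102, 100, 109, 117, 120, 120, 119, 118, 106, 84, 66, 65, 75, 83, 89, 91, 91, 91] col313 [88, 88, 87, 87, 88, 88, 87, 82, 75, 74, 93, 131, 167, 183, 185, 184, 184, 183, 179, 173, 170, 173, 176] col306 [104, 103, 104, 104, 104, 104, 104, 104, 103, 102, 102, 102, 102, 101, 101, 102, 104, 105, 105, 105, 104, 104, 103, 102, 101]
grip 150 [285 286] [333 334]
grip 158 [286 287] [341 333]
grip 166 [286 287] [340 341]
grip 174 [285 286] [340 332]
grip 182 [285 290] [339 340]
grip 190 [290 289] [339 331]
grip 198 [290 289] [338 339]
grip 206 [289 290] [338 330]
grip 214 [285 289] [337 329]
grip 222 [285 289] [336 329]
grip 230 [288 289] [328 336]
shaft 256 [292 320] [334 304]
shaft 266 [319 318] [334 333]
shaft 276 [290 291] [333 334]
shaft 286 [320 319] [329 332]
shaft 296 [319 318] [331 330]
shaft 306 [322 316] [330 331]
shaft 316 [316 317] [302 301]
shaft 326 [316 315] [301 302]
shaft 336 [315 314] [304 303]
shaft 346 [297 296] [317 316]
shaft 356 [297 296] [316 317]
shaft 366 [296 297] [315 316]
shaft 376 [310 311] [314 290]
```

Run:
```python
from h import *
w=cap('wrist')
for n,u,v,z in [('tail top',317.5,141.5,.06),('grip165',317.2,165,.06),('grip230',313.8,230,.06),('collar rim',313.5,244,.065),('shaft325',308.6,325,.0565),('tip',306,377,.048),('basetail',317,122,.008)]:
    print(n,onz(w,u,v,z).round(4))
P=lambda x,y:None
```

```text
tail top [ 0.4519 -0.2481  0.06  ]
grip165 [ 0.4521 -0.2307  0.06  ]
grip230 [ 0.4544 -0.1795  0.06  ]
collar rim [ 0.4547 -0.1694  0.065 ]
shaft325 [ 0.4586 -0.093   0.0565]
tip [ 0.4611 -0.0336  0.048 ]
basetail [ 0.4517 -0.2614  0.008 ]
```

Emit:
drive_tool(targets=[[0,0,0,0.044],[0,0.002,-0.0155,0],[0.04,0,0,0],[0.04,0,0,0],[0.04,0,0,0],[0.03,0,0,0],[0.02,0,0,0],[0.015,0,0,0],[0.01,0,0,0],[0.008,0,0,0],[0,0,0,0],[0,0,0,0]])

```text
t: 4.35
tcp_pos: [0.4542, -0.2052, 0.1015]
tool_rot: [-1.178, 1.229, 1.176]
force: [0.6, -0.5, -0.8]
finger_gap: 0.0852
```

Emit:
drive_tool(targets=[[0,0,0,0],[0,0,0,0],[0,0,0,0],[0,0,0,0],[0,0,0,0],[0,0,0,0],[0,0,0,0],[0,0,0,0],[0,0,0,0],[0,0,0,0]], claw=1)

```text
t: 5.35
tcp_pos: [0.454, -0.2053, 0.1012]
tool_rot: [-1.177, 1.229, 1.176]
force: [-1.2, 0.2, 4.7]
finger_gap: 0.0233
```

Run:
```python
from h import *
from scipy.spatial.transform import Rotation as R
w=cap('wrist','w2'); s=arm.state(); print(s['t'],s['tcp_pos'],s['force'],s['moment'],s['finger_gap'],R.from_rotvec(s['tool_rot']).as_matrix().round(4))
```

```text
5.4 [ 0.45401055 -0.20530284  0.10121465] [-0.26833152  0.71450029  4.99183952] [ 0.13486068  0.23606912 -0.05865159] 0.022951811685305686 [[ 6.00e-04 -9.99e-01  4.39e-02]
 [-3.00e-04  4.39e-02  9.99e-01]
 [-1.00e+00 -6.00e-04 -2.00e-04]]
```

View pics/w2.png

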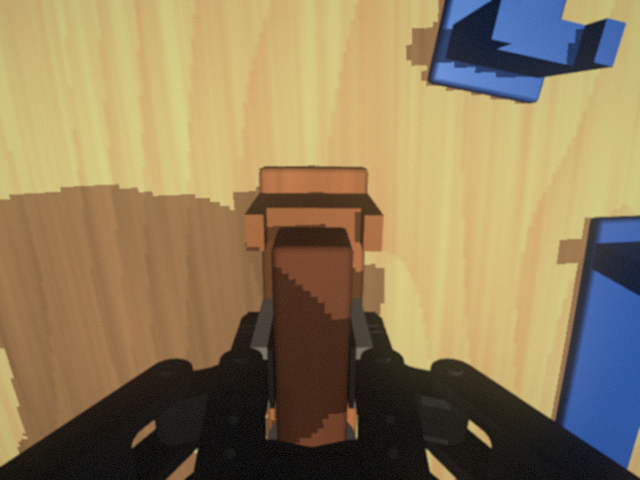

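Rod A is gripped square, with the grip at (275–350, 230–440) in the picture and a gap of 23 mm. I'll lift it and go look at the fixture.

Emit:
drive_tool(targets=[[-0.01,0,0,0],[-0.02,0,0,0],[-0.04,0,0,0],[-0.04,0,0,0],[-0.04,0,0,0],[-0.04,0,0,0],[-0.01,0,0,-0.044],[0,-0.01,0.02,0],[0,-0.01,0.03,0],[0,-0.01,0.03,0],[0,-0.01,0.03,0],[0,-0.01,0.03,0]])

```text
t: 6.6
tcp_pos: [0.5034, -0.0639, 0.3005]
tool_rot: [-1.208, 1.21, 1.211]
force: [1.2, -0.9, -1.9]
finger_gap: 0.0235
```

Emit:
drive_tool(targets=[[0,-0.01,0.03,0],[0,-0.01,0.03,0],[0,-0.01,0.03,0],[0,-0.01,0.03,0],[0,-0.01,0.03,0],[0,-0.012,0.03,0],[0,-0.011,0.015,0],[0,0,0,0],[0,0,0,0],[0,0,0,0]])

```text
t: 7.6
tcp_pos: [0.5763, 0.1291, 0.3008]
tool_rot: [-1.209, 1.21, 1.209]
force: [-0.4, -0.6, -2.1]
finger_gap: 0.0231
```

Run:
```python
from h import *
from scipy.spatial.transform import Rotation as R
w=cap('wrist'); s=arm.state(); print(s['t'],s['tcp_pos'],s['force'],s['moment'],s['finger_gap'],R.from_rotvec(s['tool_rot']).as_matrix().round(4))
np.save('w3.npy',w,allow_pickle=True)
im=w['pixels'][:,:,::-1][0:300,120:520]
cv2.imwrite('pics/w3.png',cv2.resize(im,None,fx=2,fy=2,interpolation=3))
```

```text
7.65 [0.57634369 0.1290163  0.30099915] [ 0.13603201 -0.15512452 -2.35587587] [-0.11074312 -0.07273536  0.01329808] 0.02300535240171578 [[-4.e-04 -1.e+00  7.e-04]
 [-1.e-04  7.e-04  1.e+00]
 [-1.e+00  4.e-04 -1.e-04]]
```

View pics/w3.png

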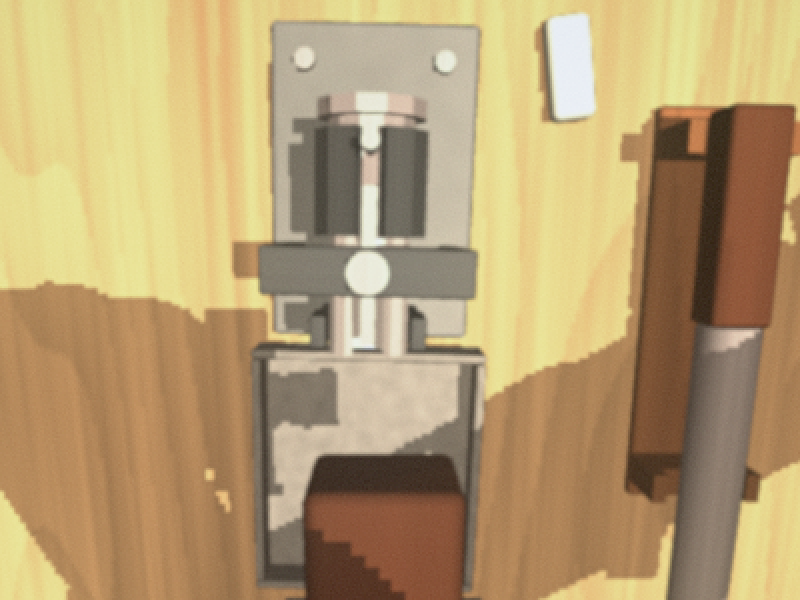

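The fixture is seen from above: base rear corners at crop (272,22) and (479,28), ring front at (373,95), core's far end at (367,350), tray beyond it. I'll convert these to world coordinates.

Run:
```python
from h import *
w=np.load('w3.npy',allow_pickle=True).item()
f=lambda x,y,z: onz(w,x/2+120,y/2,z)
Pn={}
for n,x,y,z in [('bRL',272,22,.012),('bRR',479.5,28,.012),('bFL',274,330,.012),('bFR',465,335,.012),('ringL',318,105,.06),('ringR',427,107,.06),('ringtop front',373,94,.079),('slvL back',316,130,.06),('slvR',427.5,130,.06),('slvL f',316,235,.06),('slvR f',426,235,.06),('bridgeL',260,270,.101),('bridgeR',475,275,.101),('bolt',367,272,.105),('coreL',330,350,.06),('coreR',406,355,.06),('coretop end',367,350,.0745),('trayL',253,352,.026),('trayR',485,355,.026)]:
    Pn[n]=f(x,y,z);print(n,Pn[n].round(4))
a=(Pn['bRL']+Pn['bRR'])/2;b=(Pn['bFL']+Pn['bFR'])/2;print(a,b,(b-a)[0]/(b-a)[1], np.linalg.norm(Pn['bRL']-Pn['bRR']))
e=Pn['bRR']-Pn['bRL'];print('slope from rear edge',-e[1]/e[0])
```

```text
bRL [ 0.6197 -0.0293  0.012 ]
bRR [ 0.5375 -0.0271  0.012 ]
bFL [0.623  0.0923 0.012 ]
bFR [0.5401 0.0945 0.012 ]
ringL [0.5986 0.0083 0.06  ]
ringR [0.5604 0.009  0.06  ]
ringtop front [0.5791 0.0076 0.079 ]
slvL back [0.5995 0.0166 0.06  ]
slvR [0.5601 0.0166 0.06  ]
slvL f [0.6002 0.0524 0.06  ]
slvR f [0.5602 0.0525 0.06  ]
bridgeL [0.6152 0.063  0.101 ]
bridgeR [0.5465 0.0646 0.101 ]
bolt [0.5809 0.0635 0.105 ]
coreL [0.5958 0.0943 0.06  ]
coreR [0.5671 0.0962 0.06  ]
coretop end [0.5816 0.0923 0.0745]
trayL [0.6304 0.0998 0.026 ]
trayR [0.5329 0.1011 0.026 ]
[ 0.57858318 -0.0282106   0.012     ] [0.58155336 0.09338742 0.012     ] 0.024426164257408137 0.08226124352385915
slope from rear edge 0.026944673092408635
```

Fixture axis from the measurements: direction (0.025, 1), origin about (0.5806, 0.060), ring front at about y=0.0076, i.e. fixture x≈-52 mm. That lies within the allowed range, and the widths check to about 2%. I'll back off, turn and lower to bore height.

Emit:
drive_tool(targets=[[0,0,-0.03,0],[0,0,-0.04,0],[0,0,-0.04,0],[0,0,-0.04,0],[0,0,-0.04,0],[0,0,-0.04,0],[0,0,-0.04,0],[0,0,-0.04,0],[0,0,-0.012,0.024],[0,0,0,0],[0,0,0,0]])

```text
t: 8.75
tcp_pos: [0.5764, -0.1922, 0.301]
tool_rot: [-1.191, 1.22, 1.191]
force: [-0.7, 0.6, -2.5]
finger_gap: 0.023
```

Emit:
drive_tool(targets=[[0.02,0,0,0],[0.04,0,0,0],[0.04,0,0,0],[0.04,0,0,0],[0.03,0,0,0],[0.012,0,0,0],[0.006,0,0,0],[0,0,0,0],[0,0,0,0],[0,0,0,0]])

```text
t: 9.75
tcp_pos: [0.5777, -0.1923, 0.1147]
tool_rot: [-1.194, 1.218, 1.189]
force: [0.6, -0.7, -1.6]
finger_gap: 0.0233
```

```bash
cat > st.py <<'E'
from h import *
from scipy.spatial.transform import Rotation as R
s=arm.state(); M=R.from_rotvec(s['tool_rot']).as_matrix(); p=s['tcp_pos']
a=np.array([.025,1,0])/np.hypot(.025,1); o=np.array([.5806,.060,.060])
g=p+.054*M[:,0]; tip=g+.168*M[:,2]; 
print('t',s['t'],'tcp',p.round(4),'F',s['force'].round(2),'Mo',s['moment'].round(3),'gap',s['finger_gap'].round(4),'\nX',M[:,0].round(4),'Z',M[:,2].round(4))
for n,q in(('grasp',g),('tip',tip)):
    d=q-o; print(n,'along',(d@a).round(4),'side(tooly)',(d@np.array([-1,.025,0])).round(4),'up',d[2].round(4))
E
python3 st.py
```

```text
Traceback (most recent call last):
  File "st.py", line 6, in <module>
    print('t',s['t'],'tcp',p.round(4),'F',s['force'].round(2),'Mo',s['moment'].round(3),'gap',s['finger_gap'].round(4),'\nX',M[:,0].round(4),'Z',M[:,2].round(4))
                                                                                              ^^^^^^^^^^^^^^^^^^^^^
AttributeError: 'float' object has no attribute 'round'
```

```bash
sed -i "s/s\['finger_gap'\].round(4)/round(s['finger_gap'],4)/" st.py; python3 st.py; python3 -c "
from h import *
cv2.imwrite('pics/s2.png',cv2.resize(cap('scene')['pixels'][210:410,240:440,::-1],(600,600),interpolation=3))"
```

```text
t 9.75 tcp [ 0.5777 -0.1923  0.1147] F [ 0.56 -0.72 -1.56] Mo [-0.092 -0.049 -0.006] gap 0.0233 
X [ 3.1e-03 -5.0e-04 -1.0e+00] Z [ 2.370e-02  9.997e-01 -5.000e-04]
grasp along -0.2523 side(tooly) -0.0036 up 0.0007
tip along -0.0843 side(tooly) -0.0034 up 0.0006
```

View pics/s2.png

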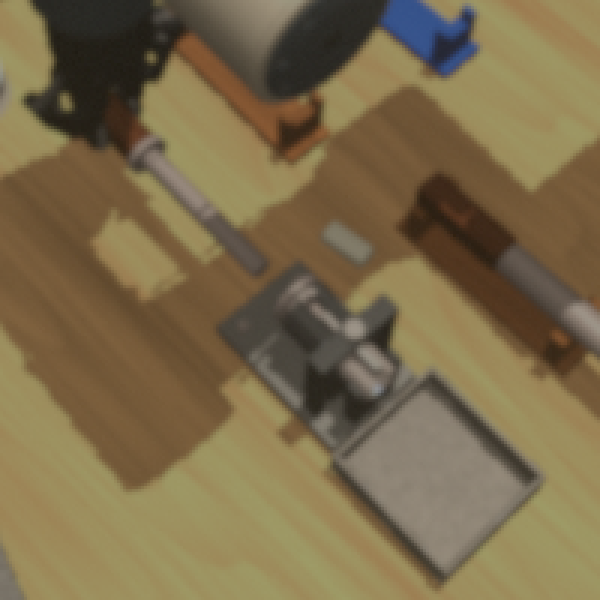

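The scene view shows the rod level, with its tip (260,265) just short of the ring (290,290). The tip reads 3.5 mm off to the side, so I'll correct that and then feed into the bore.

Emit:
drive_tool(targets=[[0.0007,0.0035,0,0.001],[0,0,0,0],[0,0,0.006,0],[0,0,0.008,0],[0,0,0.008,0],[0,0,0.006,0],[0,0,0.006,0],[0,0,0.006,0],[0,0,0.005,0],[0,0,0.005,0],[0,0,0,0],[0,0,0,0]])

```text
t: 11.0
tcp_pos: [0.5746, -0.1421, 0.1122]
tool_rot: [-1.191, 1.221, 1.191]
force: [-0.6, 0.2, -2.1]
finger_gap: 0.0236
```

```bash
python3 st.py
```

```text
t 11.0 tcp [ 0.5746 -0.1421  0.1122] F [-0.63  0.18 -2.08] Mo [-0.083 -0.005  0.048] gap 0.0236 
X [ 0.e+00 -1.e-04 -1.e+00] Z [ 2.470e-02  9.997e-01 -1.000e-04]
grasp along -0.2022 side(tooly) 0.001 up -0.0018
tip along -0.0342 side(tooly) 0.001 up -0.0018
```

Emit:
drive_tool(targets=[[-0.001,-0.001,0,0],[0,0,0.004,0],[0,0,0.004,0],[0,0,0.004,0],[0,0,0.003,0],[0,0,0.003,0],[0,0,0.003,0],[0,0,0.003,0]])

```text
t: 11.8
tcp_pos: [0.5761, -0.1196, 0.1136]
tool_rot: [-1.193, 1.223, 1.19]
force: [-0.4, -7.8, -2.4]
finger_gap: 0.0229
```

```bash
python3 st.py
```

```text
t 11.8 tcp [ 0.5761 -0.1196  0.1136] F [-0.36 -7.83 -2.43] Mo [-2.561  0.029 -0.005] gap 0.0229 
X [-4.0e-04 -2.8e-03 -1.0e+00] Z [ 0.0247  0.9997 -0.0028]
grasp along -0.1798 side(tooly) 0.0001 up -0.0004
tip along -0.0118 side(tooly) 0.0001 up -0.0009
```

Emit:
drive_tool(targets=[[0,0,0.003,0],[0,0,0.003,0],[0,0,0.003,0],[0,0,0.003,0],[0,0,0.003,0]])

```text
t: 12.3
tcp_pos: [0.5764, -0.1047, 0.1136]
tool_rot: [-1.193, 1.223, 1.19]
force: [0.4, -7.3, -1.8]
finger_gap: 0.0233
```

Emit:
drive_tool(targets=[[0,0,0.003,0],[0,0,0.003,0],[0,0,0.003,0],[0,0,0.003,0],[0,0,0.003,0]])

```text
t: 12.8
tcp_pos: [0.5768, -0.0897, 0.1135]
tool_rot: [-1.193, 1.223, 1.19]
force: [0.5, -7.1, -2.3]
finger_gap: 0.0232
```

```bash
python3 st.py
```

```text
t 12.8 tcp [ 0.5768 -0.0897  0.1135] F [ 0.52 -7.07 -2.32] Mo [-2.51  -0.026 -0.034] gap 0.0232 
X [-4.0e-04 -2.8e-03 -1.0e+00] Z [ 0.0249  0.9997 -0.0028]
grasp along -0.1499 side(tooly) 0.0001 up -0.0005
tip along 0.0181 side(tooly) 0.0001 up -0.0009
```

Emit:
drive_tool(targets=[[0,0,0.003,0],[0,0,0.003,0],[0,0,0.003,0],[0,0,0.003,0],[0,0,0.003,0],[0,0,0.003,0],[0,0,0,0],[0,0,0,0]])

```text
t: 13.6
tcp_pos: [0.5774, -0.0699, 0.1132]
tool_rot: [-1.191, 1.221, 1.191]
force: [0.3, 0.6, -2.6]
finger_gap: 0.0232
```

```bash
python3 st.py; python3 -c "
from h import *
cv2.imwrite('pics/s3.png',cv2.resize(cap('scene')['pixels'][260:410,290:440,::-1],(600,600),interpolation=3))"
```

```text
t 13.6 tcp [ 0.5774 -0.0699  0.1132] F [ 0.27  0.61 -2.61] Mo [-0.107  0.02  -0.005] gap 0.0232 
X [ 1.e-04  1.e-04 -1.e+00] Z [2.460e-02 9.997e-01 1.000e-04]
grasp along -0.13 side(tooly) -0.0 up -0.0008
tip along 0.038 side(tooly) 0.0001 up -0.0008
```

View pics/s3.png

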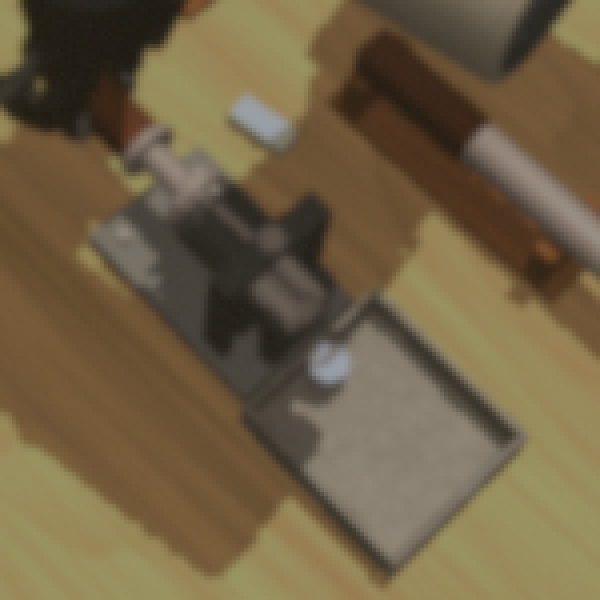

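The plug stands in the tray at (328,362), right by the wall near the core. Next I'll feel for the ring with the collar, in short calls.

Emit:
drive_tool(targets=[[0,0,0.003,0],[0,0,0.003,0],[0,0,0.003,0],[0,0,0.003,0]])

```text
t: 14.05
tcp_pos: [0.5776, -0.0579, 0.1132]
tool_rot: [-1.191, 1.221, 1.191]
force: [-0.3, 0.4, -2.5]
finger_gap: 0.023
```

Emit:
drive_tool(targets=[[0,0,0.002,0],[0,0,0.002,0],[0,0,0.002,0]])

```text
t: 14.35
tcp_pos: [0.5778, -0.052, 0.1132]
tool_rot: [-1.191, 1.221, 1.191]
force: [-0.2, -0.3, -1.7]
finger_gap: 0.0228
```

Emit:
drive_tool(targets=[[0,0,0.002,0],[0,0,0.002,0],[0,0,0.001,0]])

```text
t: 14.65
tcp_pos: [0.5779, -0.047, 0.1132]
tool_rot: [-1.191, 1.221, 1.191]
force: [-0.5, -0.6, -1.8]
finger_gap: 0.0228
```

Emit:
drive_tool(targets=[[0,0,0.002,0],[0,0,0.002,0]])

```text
t: 14.85
tcp_pos: [0.578, -0.0431, 0.1132]
tool_rot: [-1.191, 1.221, 1.191]
force: [0.5, 0.7, -2.2]
finger_gap: 0.023
```

Emit:
drive_tool(targets=[[0,0,0.0015,0],[0,0,0.0015,0]])

```text
t: 15.05
tcp_pos: [0.5781, -0.0401, 0.1132]
tool_rot: [-1.191, 1.221, 1.191]
force: [-0.8, -0.5, -2.2]
finger_gap: 0.023
```

Emit:
drive_tool(targets=[[0,0,0.001,0],[0,0,0.001,0]])

```text
t: 15.25
tcp_pos: [0.5781, -0.0381, 0.1132]
tool_rot: [-1.191, 1.221, 1.191]
force: [-0.7, -0.5, -2.4]
finger_gap: 0.023
```

Emit:
drive_tool(targets=[[0,0,0.001,0],[0,0,0.001,0]])

```text
t: 15.45
tcp_pos: [0.5781, -0.0367, 0.1132]
tool_rot: [-1.192, 1.222, 1.191]
force: [-0.3, -3.6, -2.2]
finger_gap: 0.0232
```

Contact: 3.6 N at TCP y = -0.0367, which agrees with the camera's estimate. I'll press in gently.

Emit:
drive_tool(targets=[[0,0,0.001,0],[0,0,0.001,0]])

```text
t: 15.65
tcp_pos: [0.5782, -0.0348, 0.1133]
tool_rot: [-1.191, 1.222, 1.19]
force: [0.2, -5.2, -2.9]
finger_gap: 0.0233
```

Emit:
drive_tool(targets=[[0,0,0.001,0],[0,0,0.001,0]])

```text
t: 15.85
tcp_pos: [0.5782, -0.0331, 0.1133]
tool_rot: [-1.192, 1.222, 1.19]
force: [0.2, -7.6, -2.4]
finger_gap: 0.0235
```

Emit:
drive_tool(targets=[[0,0,0.001,0],[0,0,0.001,0]])

```text
t: 16.05
tcp_pos: [0.5783, -0.0315, 0.1133]
tool_rot: [-1.192, 1.223, 1.19]
force: [1.3, -8.3, -2.2]
finger_gap: 0.0231
```

Emit:
drive_tool(targets=[[0,0,0.0007,0],[0,0,0,0]])

```text
t: 16.25
tcp_pos: [0.5783, -0.0311, 0.1134]
tool_rot: [-1.193, 1.223, 1.19]
force: [1.5, -9.7, -2.7]
finger_gap: 0.0228
```

Emit:
drive_tool(targets=[[0,0,0.0005,0],[0,0,0,0]])

```text
t: 16.45
tcp_pos: [0.5783, -0.031, 0.1134]
tool_rot: [-1.193, 1.224, 1.19]
force: [1.7, -10.1, -3.4]
finger_gap: 0.0232
```

Emit:
drive_tool(targets=[[0,0,0.0005,0],[0,0,0,0]])

```text
t: 16.65
tcp_pos: [0.5783, -0.0309, 0.1134]
tool_rot: [-1.193, 1.224, 1.189]
force: [1.3, -12.8, -2.8]
finger_gap: 0.0232
```

Emit:
drive_tool(targets=[[0,0,0.0005,0],[0,0,0,0]])

```text
t: 16.85
tcp_pos: [0.5783, -0.0308, 0.1135]
tool_rot: [-1.194, 1.225, 1.189]
force: [0.7, -14.6, -2.8]
finger_gap: 0.0229
```

```bash
python3 st.py
```

```text
t 16.85 tcp [ 0.5783 -0.0308  0.1135] F [  0.66 -14.58  -2.78] Mo [-4.82  -0.485  0.016] gap 0.0229 
X [-9.0e-04 -4.6e-03 -1.0e+00] Z [ 0.025   0.9997 -0.0046]
grasp along -0.0911 side(tooly) 0.0001 up -0.0005
tip along 0.0769 side(tooly) 0.0001 up -0.0013
```

The stop is rigid: 14.6 N with no further travel, after about 6 mm from first contact. I'll draw the rod out.

Emit:
drive_tool(targets=[[0,0,-0.003,0],[0,0,-0.005,0],[0,0,-0.01,0],[0,0,-0.015,0],[0,0,-0.02,0],[0,0,-0.02,0],[0,0,-0.02,0],[0,0,-0.02,0],[0,0,-0.02,0],[0,0,-0.02,0],[0,0,-0.015,0],[0,0,0,0]])

```text
t: 18.05
tcp_pos: [0.5739, -0.1979, 0.1131]
tool_rot: [-1.189, 1.222, 1.189]
force: [0.1, 0.1, -1.8]
finger_gap: 0.0233
```

```bash
python3 st.py; python3 -c "
from h import *
s=cap('scene')['pixels'][:,:,::-1];w=cap('wrist')['pixels'][:,:,::-1]
im=np.hstack([cv2.resize(s[200:400,260:440],(495,550),interpolation=3),cv2.resize(w[200:480,220:420],(300,420))[:420][:, :] if 0 else cv2.copyMakeBorder(cv2.resize(w[180:480,220:420],(300,450)),0,100,0,0,0)])
cv2.imwrite('pics/s4.png',im)"
```

```text
t 18.05 tcp [ 0.5739 -0.1979  0.1131] F [ 0.14  0.09 -1.85] Mo [-0.033  0.053 -0.005] gap 0.0233 
X [ 0.  0. -1.] Z [0.0273 0.9996 0.    ]
grasp along -0.258 side(tooly) 0.0002 up -0.0009
tip along -0.09 side(tooly) -0.0001 up -0.0009
```

View pics/s4.png

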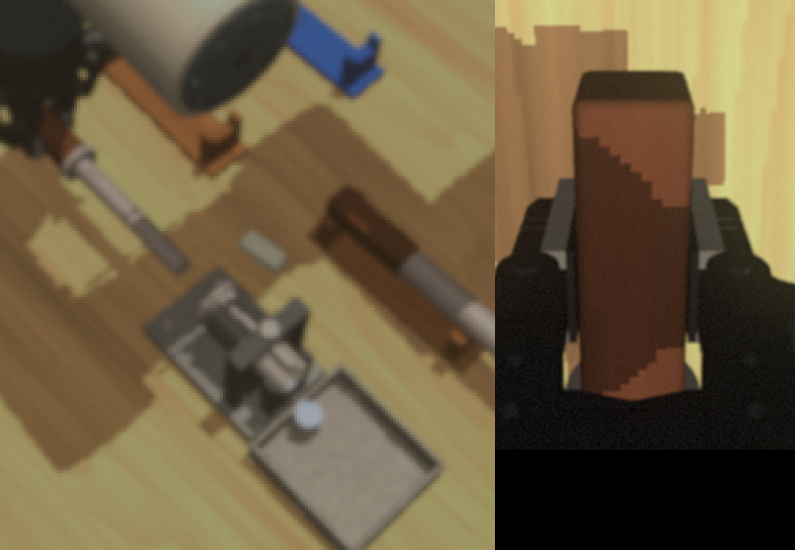

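The rod is out. Its tail edge appears at wrist row ~247, the same as at the grasp, so it didn't slip. The plug stands in the tray at (308,415). I'll take the rod back over its rest.

Emit:
drive_tool(targets=[[-0.03,0,0,0],[-0.04,0,0,0],[-0.04,0,0,0],[-0.01,0,0,0.0165],[0,0.02,0,0],[0,0.03,-0.004,0],[0,0.03,-0.004,0],[0,0.03,-0.004,0],[0,0.01,-0.001,0],[0,0,0,0],[0,0,0,0]])

```text
t: 19.25
tcp_pos: [0.4543, -0.2036, 0.2332]
tool_rot: [-1.179, 1.228, 1.178]
force: [0.3, -0.2, -2.5]
finger_gap: 0.0235
```

Emit:
drive_tool(targets=[[0.03,0,0,0],[0.03,0,0,0],[0.03,0,0,0],[0.01,0,0,0],[0,0,0,0],[0,0,0,0],[0,0,0,0]])

```text
t: 19.95
tcp_pos: [0.455, -0.2042, 0.1348]
tool_rot: [-1.181, 1.227, 1.176]
force: [-0.2, -0.2, -2.0]
finger_gap: 0.0233
```

```bash
cat > st2.py <<'E'
from h import *
from scipy.spatial.transform import Rotation as R
s=arm.state(); M=R.from_rotvec(s['tool_rot']).as_matrix(); p=s['tcp_pos']
print(s['t'],p.round(4),'F',s['force'].round(2),'gap',round(s['finger_gap'],4),'Z',M[:,2].round(4),'X',M[:,0].round(4),'togo tool', (M.T@(np.array([.4540,-.2053,.1012])-p)).round(4))
E
python3 st2.py
```

```text
19.95 [ 0.455  -0.2042  0.1348] F [-0.23 -0.22 -2.01] gap 0.0233 Z [ 4.100e-02  9.992e-01 -7.000e-04] X [ 3.1e-03 -8.0e-04 -1.0e+00] togo tool [ 0.0336  0.0011 -0.0012]
```

Emit:
drive_tool(targets=[[0,0.001,-0.0012,0.002],[0.008,0,0,0],[0.006,0,0,0],[0.004,0,0,0],[0.004,0,0,0],[0.003,0,0,0],[0.002,0,0,0],[0,0,0,0],[0,0,0,0]])

```text
t: 20.85
tcp_pos: [0.4528, -0.2052, 0.1063]
tool_rot: [-1.177, 1.229, 1.177]
force: [-0.2, 0.0, -3.0]
finger_gap: 0.0228
```

```bash
python3 st2.py
```

```text
20.85 [ 0.4528 -0.2052  0.1063] F [-0.24  0.04 -2.96] gap 0.0228 Z [ 4.340e-02  9.991e-01 -1.000e-04] X [ 2.e-04 -1.e-04 -1.e+00] togo tool [ 0.0051 -0.0012 -0.0001]
```

Emit:
drive_tool(targets=[[0,-0.0012,0,0],[0.0015,0,0,0],[0.0015,0,0,0],[0.001,0,0,0],[0,0,0,0],[0,0,0,0]])

```text
t: 21.45
tcp_pos: [0.4539, -0.2052, 0.1022]
tool_rot: [-1.177, 1.23, 1.177]
force: [0.1, -0.1, -2.0]
finger_gap: 0.0232
```

```bash
python3 st2.py
```

```text
21.45 [ 0.4539 -0.2052  0.1022] F [ 0.07 -0.05 -2.05] gap 0.0232 Z [ 0.0435  0.9991 -0.    ] X [-1.e-04 -0.e+00 -1.e+00] togo tool [ 0.001  -0.0001 -0.0001]
```

Emit:
drive_tool(targets=[[0.0005,0,0,0],[0.0005,0,0,0],[0,0,0,0],[0,0,0,0]])

```text
t: 21.85
tcp_pos: [0.454, -0.2052, 0.1013]
tool_rot: [-1.177, 1.229, 1.177]
force: [-0.7, 0.6, -2.7]
finger_gap: 0.0232
```

```bash
python3 st2.py
```

```text
21.85 [ 0.454  -0.2052  0.1013] F [-0.71  0.63 -2.71] gap 0.0232 Z [ 0.0435  0.9991 -0.    ] X [ 2.e-04 -1.e-04 -1.e+00] togo tool [ 0.0001 -0.     -0.0001]
```

Emit:
drive_tool(targets=[[0.0005,0,0,0],[0,0,0,0]])

```text
t: 22.05
tcp_pos: [0.454, -0.2052, 0.1012]
tool_rot: [-1.178, 1.229, 1.177]
force: [-1.9, 1.6, 4.4]
finger_gap: 0.0232
```

Emit:
drive_tool(targets=[[0.0005,0,0,0],[0,0,0,0]])

```text
t: 22.25
tcp_pos: [0.454, -0.2052, 0.1012]
tool_rot: [-1.178, 1.229, 1.177]
force: [-4.1, 3.2, 9.2]
finger_gap: 0.0232
```

The rod is seated: the vertical force went from -2.7 to +9 N with no further drop. I'll release and rise.

Emit:
drive_tool(targets=[[-0.0005,0,0,0],[0,0,0,0],[0,0,0,0],[0,0,0,0],[0,0,0,0],[0,0,0,0],[0,0,0,0],[0,0,0,0]], claw=0)

```text
t: 23.05
tcp_pos: [0.4539, -0.2052, 0.1007]
tool_rot: [-1.177, 1.229, 1.177]
force: [0.7, -0.1, 0.2]
finger_gap: 0.0853
```

Emit:
drive_tool(targets=[[-0.01,0,0,0],[-0.02,0,0,0],[-0.03,0,0,0],[-0.04,0,0,0],[-0.04,0,0,0],[-0.04,0,0,0],[-0.02,0,0,0],[0,0,0,0],[0,0,0,0],[0,0,0,0]])

```text
t: 24.05
tcp_pos: [0.4534, -0.205, 0.2999]
tool_rot: [-1.176, 1.23, 1.179]
force: [-0.0, 0.6, 0.3]
finger_gap: 0.0854
```

```bash
python3 st2.py
python3 - <<'E'
from h import *
w=cap('wrist')['pixels'][:,:,::-1]; s=cap('scene')['pixels'][:,:,::-1]
im=np.zeros((600,800,3),np.uint8); im[:400,:400]=cv2.resize(w[60:460,120:520],(400,400)); im[:440,400:]=cv2.resize(s[190:410,270:470],(400,440),interpolation=3)
im[400:600,:250]=cv2.resize(s[320:410,320:432],(250,200),interpolation=3)
cv2.imwrite('pics/f.png',im)
E
```

```text
24.05 [ 0.4534 -0.205   0.2999] F [-0.02  0.55  0.34] gap 0.0854 Z [4.36e-02 9.99e-01 5.00e-04] X [-1.7e-03  6.0e-04 -1.0e+00] togo tool [ 0.1987 -0.001  -0.0004]
```

View pics/f.png

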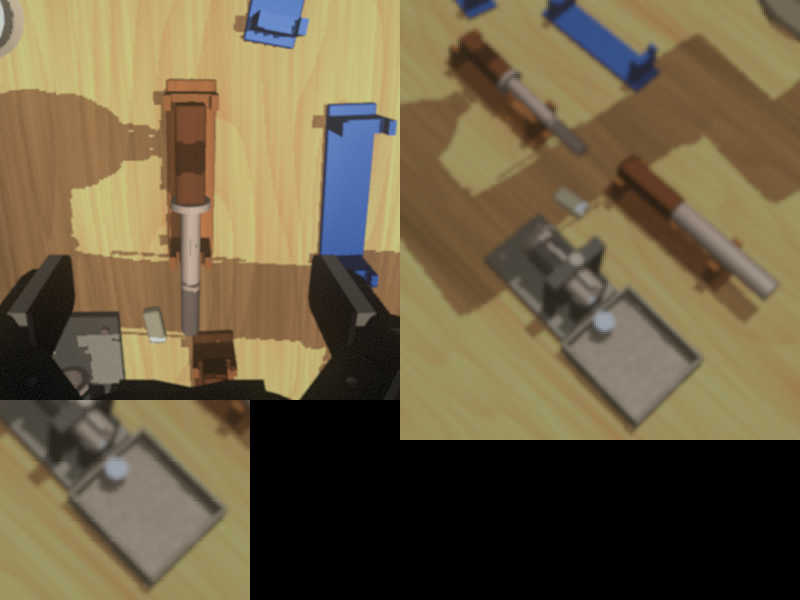

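The final view shows the push rod lying in both notches of its own rest, with the thick rod and eraser unmoved. The plug is in the tray at (603,321). One check of the plug's position by ray, then I'll hand in.

Run:
```python
from h import *
d=cap('scene')
print('plug top if standing',onz(d,371.5,350.5,.03).round(4),'eye')
print('eraser',[onz(d,270+170/2,190+201/2,.013).round(4)])
t=cap('top');m=cv2.absdiff(t['pixels'],cv2.imread('pics/top0.png')[:,:,::-1]).max(2)
for n,(x0,y0,x1,y1) in dict(round_tin=(375,178,400,202),oblong=(402,205,425,235),glue=(152,184,178,210),thick=(208,236,284,256)).items(): print(n,m[y0:y1,x0:x1].mean().round(1))
print('hand in',arm.hand_in())
```

```text
plug top if standing [0.5865 0.1152 0.03  ] eye
eraser [array([ 0.5047, -0.0121,  0.013 ])]
round_tin 6.0
oblong 3.0
glue 2.8
thick 29.1
the job is handed in; nothing more can be done
hand in None
```

The job is done and handed in at about 24 s of the 72 s allowed.

- **Push:** I took the collared rod from its rest and pushed it through the core. The plug moved at 7–8 N and dropped into the tray.
- **Stop ring:** The collar met the ring at about fixture x = -54 mm. I pressed it about 6 mm, until the force rose to 14.6 N with no further travel. That was the highest push force I read; readings came at the end of each move, not continuously.
- **Rod put back:** I drew the rod out and laid it in its own rest until it bore on the notches. Then I let go and rose clear.

**Last checks:**
- The rod lies in both notches of its rest, and the gripper is open and about 0.2 m above it, touching nothing.
- The plug measures about (0.587, 0.115), inside the tray next to the wall by the core, apparently standing upright.
- The two tins and the glue pot show almost no change in the top picture.
- The thick rod's patch in the top picture did change (mean difference 29). I put that down to the arm's moved shadow, since the close view shows it still in its rest and I never went near it.
- The eraser read (0.505, -0.012) from the scene camera, against (0.496, -0.015) from the top camera at the start. The 9 mm gap mixes two cameras and hand-picked pixels, and in the pictures it looks unmoved, but I did not settle it further.

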